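Pack the locksmith's repinning kit back into its stack

ROBOT

A 7-joint arm with a two-finger parallel gripper is mounted at the origin on the work surface. World frame = base frame: x ahead of the robot, y to its left, z up, the work surface at z = 0. Lengths are in m, angles in rad, forces in N, time in s.
With the tool pointing down it reaches from about 0.4 to 0.875 m from the base axis. Payload 19.3 kg.
Tool frame: the origin (TCP) lies midway between the tips of the shut fingers; the grasp point (between the pads) lies r.hold_point_z behind it (r.hold_point_z is the distance from the TCP to the grasp point, in m); z points along the fingers, y is the line along which they close (so a half turn about z gives the same grasp; the last joint's range is limited). The gripper opens to 85 mm and grips with 20 to 120 N. Pads are 22 mm wide; open, the fingers measure 114 mm over their backs; the gripper's body (76 mm by 85 mm) begins 54 mm behind the grasp point. The pads swing forward as they close: fully open they stand 13 mm farther back than shut.
Start: joints at [1.196, 0.521, -0.036, 1.599, 0.021, 1.021, -0.113], TCP at [0.188, -0.596, 0.231] pointing down, gripper open.
Joint ranges: [-2.91, 2.91], [-0.3, 2.13], [-1.5, 1.42], [0.17, 2.43], [-1.26, 4.41], [0.16, 1.93], [-2.52, 2.52]. Speed limits (rad/s): [1.89, 1.89, 2.39, 2.39, 3.01, 3.01, 3.01].

INTERFACE

Orientations are given as a rotation vector (axis times angle).
In Python, from cell import r gives the robot as it stands. The module is installed in compiled form; this text tells all that it offers.
- The arm moves only by the shell command python3 -m handwheel 'ROWS'. ROWS is JSON, one flat list of numbers, 7 for each row, row after row: the shift along the tool's x, y, z each as a share of 100 mm, from -1 to 1, then the turn, a rotation vector about the tool's x, y, z each as a share of 0.5 rad, from -1 to 1, then the opening, from 0 (shut) to 1 (fully open). A call has 1 to 12 rows; each row is the pose to reach, as a shift and turn from the pose commanded when the call began, along the tool's axes at that moment; what a row does not reach only later rows make up. A row lasts 1/10 s, in which the tool goes at most 50 mm and 8.59 degrees, less where a joint would pass 70% of its speed; a pose out of reach is approached as far as the arm can. A call with a number of a shift or a turn outside -1 to 1 is refused whole. A call with a gripper value outside its range is refused whole. The fingers move at their own pace and stop on an object; the grip force is fixed at half the most. Time passes only in rows, so rows that repeat a pose let the fingers close. It gives the time, the measured TCP pose, the force, the opening and the grip force at its end, in the units of the state.
- r.sense(): the state, without advancing time (a new reading comes with each control period).
- r.get_image(name): name is "scene" or "top" or "wrist"; returns the picture (420x560x3 uint8, red, green, blue); there is no depth.
- r.calibration(name): a dict with "vertical_fov" (degrees; the focal length in pixels is half the picture's height over the tangent of half this angle, whatever the lens; pixels are square), "cx", "cy" (the principal point, pixels), "R" (3x3) and "t" (3): a world point X has camera coordinates R X + t; the wrist camera has in their place "T_tool_cam" (4x4, takes a point from camera to tool coordinates, whose origin is the TCP and whose axes are the flange's). Camera axes: x right, y down, z forward; pixel columns grow to the right and rows downward; lengths in m; the calibration is good to about 2 mm. The wrist camera is an equidistant fisheye: a pixel r from the principal point sees the ray r / f radians off the axis. A picture is of the moment at which its call begins: read the wrist's pose just before it. calibration takes no time and is no camera call.
- r.close_job(): hands the job in; it is judged then, once.
Trained networks look in the newest picture that a camera, given by its name, has taken for a name from the list of things; names that differ only in an ending like _2 or _b are one class to them, and where a whole thing is asked for, a point or a joint stands for the part that bears it (a point fixed in the world has none). Each returns a list of dicts, best first, with "score" (0 to 1); they miss things now and then, are a little off and sometimes report something else, mostly with a low value. They report only what shows in the picture. A call takes as long as a camera call. They do not tell look-alikes from the thing itself.
- r.recognise(camera, target): "bbox" ([left, top, right, bottom] in pixels, round what is visible of it).
The state is a dict: "t": time; "q": joint angles; "joint_velocities": joint speeds; "tau": joint torques, N m; "tcp_pos": TCP position; "tcp_rot": TCP orientation; "force": force on the tool from outside, world axes, zero at the start; "ft_torque": the same for the moment, N m; "width": opening from 0.0 (shut) to 1.0 (fully open); "gripper_force": force on a finger pad.
Only numpy, scipy, OpenCV 4.12 (cv2) and the standard library are available. Lean on these libraries where they do the work, as an engineer would, in place of code of your own. Each camera call takes 0.05 s, during which the arm holds its last target. There are 200 camera calls.

TASK

Pack the repinning kit back together on its dark steel base, one piece at a time from the bottom up: first the deep tray with the lock cylinders, then the pin tray with its eight little compartments, then the shallow tool tray, and last the lid, each seated fully home on the one below. The trays are full and open, so carry them level and set them down gently, and leave the padlock, the loose lock cylinder, screwdriver, keys and caliper on the bench where they lie.

Things in the scene. Friction and masses are not known exactly. Their poses are not given: they have to be found in the camera images.
- kit_base: Kit base, fixed to the bench: dark steel plate 136 x 86 x 6 mm with a raised rim frame, 102 x 52 mm inside, rim top 14 mm up. The deep tray's feet drop inside the frame (2.5 mm play each way) and the tray rests on the rim, parallel to it, its origin then 9 mm above the base's. Origin: centre of the underside; x along its length, y across, z up; same turned by half a turn
- deep_tray: Deepest grey tray, loose, open: 110 (x) x 60 (y) x 55 mm high, one well with 3 round brass lock cylinders on end, 31 mm tall; 0.28-0.50 kg. Stands on four rounded feet 5 mm high (in these heights); plain sides, grip across the 60 mm. The feet of the next piece drop inside its rim (2.5 mm play), that piece's origin then 50 mm above this one's. Origin: centre, at the feet's underside; z up; same turned by half a turn
- pin_tray: Grey tray, loose, open: 110 (x) x 60 (y) x 41 mm high, 2 x 4 small compartments filled with tiny pins; 0.22-0.39 kg. Stands on four rounded feet 5 mm high (in these heights); plain sides, grip across the 60 mm. The feet of the next piece drop inside its rim (2.5 mm play), that piece's origin then 36 mm above this one's. Origin: centre, at the feet's underside; z up; same turned by half a turn
- tool_tray: Shallowest grey tray, loose, open: 110 (x) x 60 (y) x 35 mm high, one divider lengthwise, two rods and tweezers in it; 0.18-0.32 kg. Stands on four rounded feet 5 mm high (in these heights); plain sides, grip across the 60 mm. The feet of the next piece drop inside its rim (2.5 mm play), that piece's origin then 30 mm above this one's. Origin: centre, at the feet's underside; z up; same turned by half a turn
- lid: Grey lid, loose: plate 110 (x) x 60 (y) mm, its top 10 mm above the origin, four rounded 5 mm feet at the corners. Handle to grip from above over its middle: bar 74 mm long (x), 14 mm wide (y), 32 to 44 mm above the origin, on two end posts; 0.10-0.19 kg. Origin: centre, at the feet's underside; z up; same turned by half a turn
- padlock: Loose brass padlock lying flat, about 78 x 44 x 20 mm, not to be disturbed; origin under its middle, x towards the shackle
- lock_cylinder: Loose steel lock cylinder lying on its side on the bench, about 33 x 62 x 17 mm, not to be disturbed; origin under its middle, y along its length
- screwdriver: Loose screwdriver lying on the bench, 160 mm long, not to be disturbed; origin at the underside, x along it towards the tip
- key_bunch: Loose bunch of three keys on a ring, about 75 x 45 x 8 mm, lying flat, not to be disturbed; origin under the heads of the keys, x towards the blades
- caliper: Loose caliper lying flat, 190 mm long, jaws reaching 42 mm to its -y side near its -x end, 13 mm high, not to be disturbed; origin under its middle, x along the beam
Not all that is in view belongs to the job. Leave any green or red look-alike of the deep_tray alone.

How it is judged:
By the outcome, as a careful person would: the job done as asked, in the order asked, and still so for the second after the job is handed in, with the robot touching nothing.
It also fails if it takes over 120 s, if anything falls off the work surface, if the arm or the gripper's body presses on something with over 40 N, if the wrist force passes 120 N, or if a joint passes its speed limit or range.

## Working session

There is one attempt and no reset: what is moved stays moved. The work goes in short steps, Python scripts to look and compute and a shell command to move; the robot and the scene stay as the last step left them, time stands still between calls to the robot, and variables do not carry over. Pictures are saved under pics/ and viewed, at most 14 in all, crops included, and the job is handed in when it is done.

```bash
mkdir -p pics
python3 - <<'E'
from cell import r
import cv2
s=r.sense();print(s['t'],s['tcp_pos'],s['tcp_rot'],s['width'],r.hold_point_z)
for n in ['scene','top']:
    cv2.imwrite(f'pics/{n}0.png',r.get_image(n)[:,:,::-1])
    c=r.calibration(n);print(n,c)
    for t in ['kit_base','deep_tray','pin_tray','tool_tray','lid']:
        print(t,[(round(d['score'],2),[round(v) for v in d['bbox']]) for d in r.recognise(n,t)])
print(r.calibration('wrist'))
E
```

```text
0.0 [ 0.18743804 -0.59588726  0.23072324] [-3.10409411e+00 -4.76745693e-01  3.77976475e-04] 1.001496526832603 0.0187
scene {'vertical_fov': 56.27795505308799, 'cx': 280.2530037343779, 'cy': 210.94535034602927, 'R': array([[ 0.58802257,  0.80876164, -0.01157873],
       [ 0.67390578, -0.49778963, -0.54594549],
       [-0.44730354,  0.3132253 , -0.83774068]]), 't': array([-0.25319408, -0.32748204,  1.28224793])}
kit_base [(0.77, [351, 141, 403, 177])]
deep_tray [(0.94, [254, 254, 305, 309]), (0.87, [146, 195, 188, 246]), (0.56, [92, 300, 155, 340])]
pin_tray [(0.7, [357, 197, 410, 242])]
tool_tray [(0.91, [182, 239, 232, 289])]
lid [(0.94, [278, 184, 322, 219])]
top {'vertical_fov': 50.66681053225326, 'cx': 285.166774273579, 'cy': 210.83522280307045, 'R': array([[ 0.01474584, -0.99981529,  0.01232671],
       [-0.99600773, -0.01577294, -0.08786245],
       [ 0.08804065, -0.01098189, -0.99605634]]), 't': array([-0.06801433,  0.49596245,  1.04651093])}
kit_base [(0.9, [109, 187, 153, 245]), (0.33, [252, 137, 276, 173])]
deep_tray [(0.95, [435, 182, 490, 234]), (0.76, [314, 130, 339, 177]), (0.74, [355, 254, 406, 304])]
pin_tray [(0.94, [177, 118, 211, 170])]
tool_tray [(0.67, [356, 191, 388, 239]), (0.48, [177, 117, 208, 168])]
lid [(0.6, [233, 198, 264, 245])]
{'vertical_fov': 65.70646984690485, 'cx': 276.9943958631582, 'cy': 207.8036870957686, 'T_tool_cam': array([[ 3.61889477e-04, -9.46409755e-01, -3.22968178e-01,
         8.38328654e-02],
       [ 9.99999897e-01,  4.30544535e-04, -1.41134984e-04,
         1.18354592e-04],
       [ 2.72623710e-04, -3.22968094e-01,  9.46409814e-01,
        -1.42417657e-01],
       [ 0.00000000e+00,  0.00000000e+00,  0.00000000e+00,
         1.00000000e+00]])}
```

Run:
```python
import cv2
a=cv2.imread('pics/top0.png')[100:340,60:560]
cv2.imwrite('pics/top0c.png',cv2.resize(a,(800,384),interpolation=cv2.INTER_CUBIC))
```

```text
(no output)
```

View pics/scene0.png

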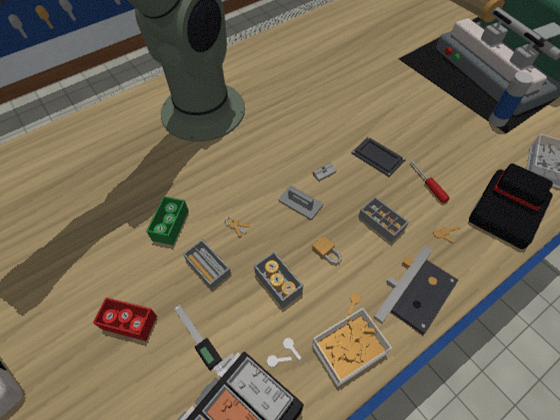

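View pics/top0.png

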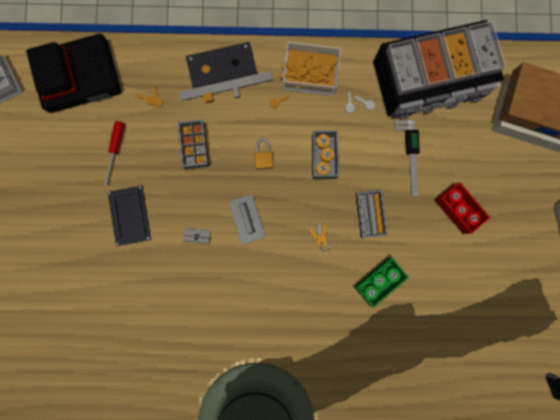

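The lookalikes for the deep tray (top view) are grey (324,155), green (381,281) and red (462,208). I choose the grey one with brass cylinders. The other pieces are the pin tray (194,145), tool tray (371,214), lid (247,219) and base (130,216).

```bash
cat > h.py <<'E'
from cell import r
import cv2, numpy as np
from scipy.spatial.transform import Rotation as Ro
def cam(name):
    """returns project(Nx3 world)->px for the current moment"""
    c=r.calibration(name); f=210/np.tan(np.radians(c['vertical_fov']/2))
    if name!='wrist':
        R,t=c['R'],c['t']
    else:
        s=r.sense(); T=np.eye(4); T[:3,:3]=Ro.from_rotvec(s['tcp_rot']).as_matrix(); T[:3,3]=s['tcp_pos']
        M=np.linalg.inv(T@c['T_tool_cam']); R,t=M[:3,:3],M[:3,3]
    def pr(X):
        P=np.asarray(X,float).reshape(-1,3)@R.T+t
        if name=='wrist':
            n=np.linalg.norm(P[:,:2],axis=1); k=f*np.arctan2(n,P[:,2])/np.maximum(n,1e-9)
        else: k=f/P[:,2]
        return np.c_[c['cx']+k*P[:,0],c['cy']+k*P[:,1]]
    pr.pos=-R.T@t
    return pr
def ortho(img,pr,cx,cy,z,half=0.1,mm=0.5):
    """top-down map on plane z: col right = -y, row down = -x"""
    n=int(half*2000/mm); u=(np.arange(n)-n/2+.5)*mm/1000
    Y,X=np.meshgrid(cy-u,cx-u)
    p=pr(np.c_[X.ravel(),Y.ravel(),np.full(X.size,z)]).astype(np.float32).reshape(n,n,2)
    return cv2.remap(img,p[:,:,0],p[:,:,1],cv2.INTER_LINEAR)
def toworld(col,row,cx,cy,half=0.1,mm=0.5):
    n=int(half*2000/mm); return cx-(row-n/2+.5)*mm/1000, cy-(col-n/2+.5)*mm/1000
def mask(o):
    b=cv2.GaussianBlur(o,(5,5),0).astype(int); m=((b.max(2)-b.min(2))<45).astype(np.uint8)*255
    return m
def rect(o,cx,cy,half=0.1,mm=0.5,m=None):
    m=mask(o) if m is None else m
    m=cv2.morphologyEx(m,cv2.MORPH_OPEN,np.ones((9,9)))
    cs,_=cv2.findContours(m,cv2.RETR_EXTERNAL,cv2.CHAIN_APPROX_NONE); n=m.shape[0]
    cs=[c for c in cs if cv2.contourArea(c)>3000]
    c=min(cs,key=lambda c:np.hypot(*(np.array(cv2.minAreaRect(c)[0])-n/2)))
    (a,b),(w,h),ang=cv2.minAreaRect(c)
    if w<h: w,h,ang=h,w,ang+90
    # image right=-y, down=-x : direction (cos,sin) px -> world (-sin,-cos)
    t=np.radians(ang); yaw=np.degrees(np.arctan2(-np.cos(t),-np.sin(t)))
    yaw=(yaw+90)%180-90
    x,y=toworld(a,b,cx,cy,half,mm)
    return x,y,yaw,w*mm,h*mm
def back(pr_name,px,z):
    from scipy.optimize import fsolve
    pr=cam(pr_name); return fsolve(lambda v:(pr([[v[0],v[1],z]])[0]-px),[0.5,0])
E
python3 - <<'E'
from h import *
img=cv2.imread('pics/top0.png'); pr=cam('top')
tiles=[]
for n,px,z in [('base',(131,216),.014),('deep',(326,154),.055),('pin',(194,144),.041),('tool',(371,214),.035),('lid',(247,220),.01)]:
    x,y=back('top',px,z); o=ortho(img,pr,x,y,z)
    print(n,np.round([x,y],3),np.round(rect(o,x,y),3))
    m=mask(o); tiles.append(np.vstack([o,cv2.cvtColor(m,cv2.COLOR_GRAY2BGR)])[::2,::2])
cv2.imwrite('pics/t1.png',cv2.resize(np.hstack(tiles),(800,320)))
E
```

```text
base [0.479 0.312] [  0.481   0.316  11.669 136.601  88.438]
deep [ 0.63  -0.155] [  0.629  -0.152   1.245 119.57   66.126]
pin [0.652 0.16 ] [  0.653   0.161   7.431 119.682  70.899]
tool [ 0.491 -0.265] [  0.493  -0.265   7.001 112.863  68.137]
lid [0.474 0.032] [4.78000e-01 3.30000e-02 1.81220e+01 1.13184e+02 6.37280e+01]
```

View pics/t1.png

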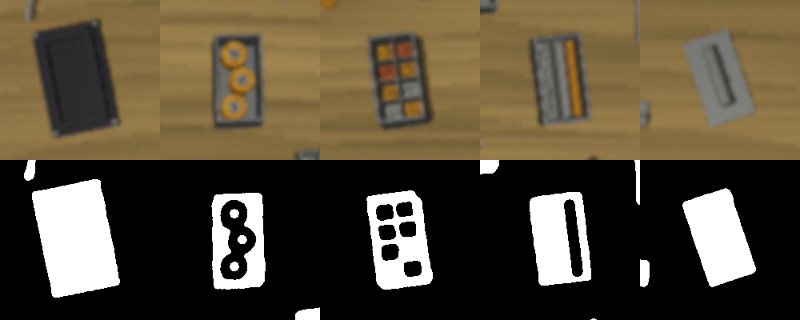

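```bash
cat >> h.py <<'E'
def go(x,y,z,yaw):
    """share units to reach tool at x,y,z with tool-x yaw (deg), pointing down; from measured pose"""
    s=r.sense(); Rt=Ro.from_rotvec(s['tcp_rot'])
    G=Ro.from_euler('z',yaw,degrees=True)*Ro.from_rotvec([np.pi,0,0])
    d=Rt.inv().apply(np.array([x,y,z])-s['tcp_pos'])/0.1; w=(Rt.inv()*G).as_rotvec()/0.5
    print('t %.1f'%s['t'],'pos',np.round(s['tcp_pos'],4),'shift',np.round(d,3),'turn',np.round(w,3),'F',np.round(s['force'],1),'w',round(s['width'],3))
E
python3 - <<'E'
from h import *
go(.56,-.153,.2,1)
E
```

```text
t 0.6 pos [ 0.1875 -0.5962  0.2313] shift [ 4.883 -3.11   0.313] turn [-0.     0.     0.575] F [ 0.1 -0.3  0.3] w 0.998
```

```bash
python3 -m handwheel '[0.2,-0.12,0,0,0,0,1, 0.6,-0.38,0,0,0,0,1, 0.98,-0.62,0,0,0,0,1, 0.98,-0.62,0,0,0,0,1]'
python3 -m handwheel '[0.4,-0.25,0,0,0,0,1, 0.8,-0.5,0,0,0,0,1, 0.98,-0.62,0,0,0,0,1, 0.98,-0.62,0,0,0,0,1]'
python3 -m handwheel '[0.4,-0.25,0,0,0,0,1, 0.8,-0.5,0,0,0,0,1, 0.98,-0.62,0,0,0,0,1, 0.98,-0.62,0,0,0,0,1]'
python3 -m handwheel '[0.4,-0.25,0,0,0,0,1, 0.8,-0.5,0,0,0,0,1, 0.98,-0.62,0,0,0,0,1, 0.98,-0.62,0,0,0,0,1]'
python3 -m handwheel '[0.4,-0.25,0,0,0,0.2,1, 0.8,-0.5,0.2,0,0,0.4,1, 0.98,-0.62,0.3,0,0,0.57,1, 0.98,-0.62,0.31,0,0,0.575,1, 0.98,-0.62,0.31,0,0,0.575,1]'
cat > look.py <<'E'
import sys
from h import *
pr=None
name=sys.argv[1]; x,y,z=map(float,sys.argv[2:5])
pr=cam('wrist'); img=r.get_image('wrist')[:,:,::-1].copy()
cv2.imwrite(f'pics/{name}.png',img)
o=ortho(img,pr,x,y,z); cv2.imwrite(f'pics/{name}_o.png',np.hstack([o,cv2.cvtColor(mask(o),cv2.COLOR_GRAY2BGR)]))
print(np.round(rect(o,x,y),4), 'cam',np.round(pr.pos,3))
E
python3 look.py w1 .629 -.153 .055; python3 -c "
from h import *
go(.56,-.153,.2,1)"
```

```text
t: 1.0
tcp_pos: [0.2669, -0.5035, 0.2316]
tcp_rot: [-3.102, -0.487, -0.003]
force: [0.0, -1.1, 0.8]
width: 1.001
gripper_force: 0.0
t: 1.4
tcp_pos: [0.3398, -0.4166, 0.2315]
tcp_rot: [-3.104, -0.484, -0.002]
force: [-1.2, -0.2, -0.6]
width: 0.997
gripper_force: 0.0
t: 1.8
tcp_pos: [0.414, -0.3286, 0.2314]
tcp_rot: [-3.104, -0.483, -0.001]
force: [-0.4, -0.3, -0.1]
width: 1.004
gripper_force: 0.0
t: 2.2
tcp_pos: [0.4885, -0.2404, 0.2312]
tcp_rot: [-3.104, -0.482, -0.001]
force: [-0.8, -0.6, -0.4]
width: 0.998
gripper_force: 0.0
t: 2.7
tcp_pos: [0.5612, -0.1552, 0.1999]
tcp_rot: [3.141, 0.027, -0.002]
force: [0.2, -0.8, 0.5]
width: 1.003
gripper_force: 0.0
[  0.6348  -0.1555   1.4321 110.2031  60.4686] cam [ 0.645 -0.154  0.342]
t 2.8 pos [ 0.5611 -0.1557  0.2004] shift [-0.011 -0.027  0.004] turn [ 0.002  0.001 -0.002] F [-0.2 -0.4  1. ] w 0.998
```

View pics/w1_o.png

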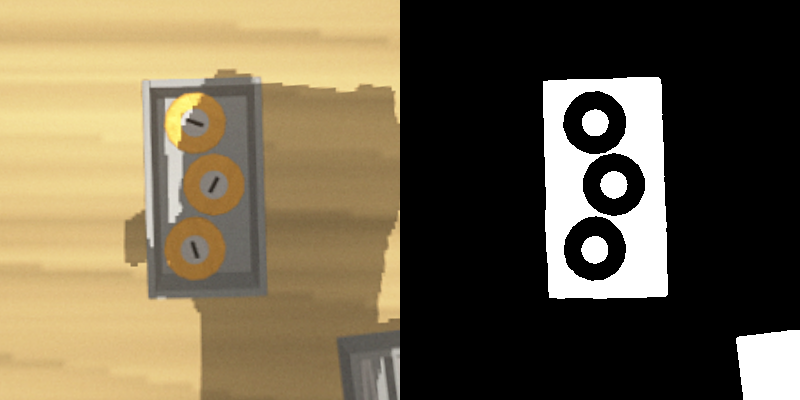

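The wrist view shows the grey deep tray with its 3 brass cylinders. It measures 110.2 x 60.5 mm, so the choice is confirmed.

```bash
python3 -m handwheel '[0.3,0,0.2,0,0,-0.015,1, 0.6,0,0.6,0,0,-0.015,1, 0.74,0,0.95,0,0,-0.015,1, 0.74,0,0.95,0,0,-0.015,1, 0.74,0,0.95,0,0,-0.015,1]' | head -2
python3 -m handwheel '[0,0,0.35,0,0,0,1, 0,0,0.65,0,0,0,1, 0,0,0.85,0,0,0,1, 0,0,0.9,0,0,0,1, 0,0,0.9,0,0,0,1]' | head -2
python3 -c "
from h import *
go(.6348,-.1555,.015,1.4)"
```

```text
t: 3.25
tcp_pos: [0.6351, -0.154, 0.106]
t: 3.75
tcp_pos: [0.6362, -0.1531, 0.0171]
t 3.8 pos [ 0.6362 -0.1531  0.0171] shift [-0.014  0.023  0.021] turn [ 0.001 -0.003 -0.001] F [-0.3 -0.6 -0.1] w 1.001
```

```bash
python3 -m handwheel '[-0.014,0.023,0.02,0,0,0,1, -0.014,0.023,0.02,0,0,0,1, -0.014,0.023,0.02,0,0,0,0, -0.014,0.023,0.02,0,0,0,0, -0.014,0.023,0.02,0,0,0,0, -0.014,0.023,0.02,0,0,0,0, -0.014,0.023,0.02,0,0,0,0, -0.014,0.023,0.02,0,0,0,0, -0.014,0.023,0.02,0,0,0,0]'
python3 -m handwheel '[0,0,-0.05,0,0,0,0, 0,0,-0.15,0,0,0,0, 0,0,-0.3,0,0,0,0, 0,0,-0.5,0,0,0,0, 0,0,-0.7,0,0,0,0, 0,0,-0.9,0,0,0,0, 0,0,-1,0,0,0,0, 0,0,-1,0,0,0,0, 0,0,-1,0,0,0,0]'
python3 -c "
from h import *
go(.6348,-.1555,.115,1.4)"
```

```text
t: 4.65
tcp_pos: [0.6351, -0.1544, 0.0141]
tcp_rot: [3.141, 0.039, 0.002]
force: [-0.9, 0.6, 6.7]
width: 0.697
gripper_force: 62.8
t: 5.55
tcp_pos: [0.6343, -0.1544, 0.113]
tcp_rot: [-3.141, -0.039, 0.001]
force: [-0.3, -0.8, -5.6]
width: 0.693
gripper_force: 65.7
t 5.5 pos [ 0.6343 -0.1544  0.113 ] shift [ 0.005  0.011 -0.02 ] turn [-0.     0.001  0.001] F [-0.3 -0.8 -5.6] w 0.693
```

```bash
python3 -m handwheel '[0,-0.1,-0.15,0,0,0,0, -0.05,-0.2,-0.35,0,0,0,0, -0.15,-0.4,-0.6,0,0,0,0, -0.3,-0.65,-0.85,0,0,0,0, -0.42,-0.9,-0.97,0,0,0,0]' | head -2
python3 -m handwheel '[-0.12,-0.25,0,0,0,0,0, -0.24,-0.5,0,0,0,0,0, -0.36,-0.75,0,0,0,0,0, -0.48,-1,0,0,0,0,0]' | head -2
python3 -m handwheel '[-0.12,-0.25,0,0,0,0,0, -0.24,-0.5,0,0,0,0,0, -0.36,-0.75,0,0,0,0,0, -0.48,-1,0,0,0,0,0]' | head -2
python3 -m handwheel '[-0.12,-0.25,0,0,0,0,0, -0.24,-0.5,0,0,0,0,0, -0.36,-0.75,0,0,0,0,0, -0.48,-1,0,0,0,0,0]' | head -2
python3 -m handwheel '[-0.12,-0.22,0,0,0,-0.05,0, -0.24,-0.4,0,0,0,-0.12,0, -0.36,-0.52,0,0,0,-0.22,0, -0.45,-0.6,0,0,0,-0.3,0, -0.49,-0.65,0,0,0,-0.34,0, -0.5,-0.67,0,0,0,-0.36,0, -0.5,-0.67,0,0,0,-0.36,0]'
python3 look.py w2 .481 .316 .014; python3 -c "
from h import *
go(.388,.297,.21,11.7)"
```

```text
t: 6.05
tcp_pos: [0.5901, -0.064, 0.2126]
t: 6.45
tcp_pos: [0.5389, 0.0349, 0.2107]
t: 6.85
tcp_pos: [0.4884, 0.1335, 0.2107]
t: 7.25
tcp_pos: [0.4378, 0.2322, 0.2107]
t: 7.95
tcp_pos: [0.3877, 0.2962, 0.2103]
tcp_rot: [3.125, 0.32, 0.0]
force: [0.4, 0.6, -4.1]
width: 0.691
gripper_force: 66.3
[  0.4829   0.3187  11.3099 132.0842  83.7416] cam [0.47  0.313 0.353]
t 8.0 pos [0.3878 0.296  0.2103] shift [ 0.004 -0.009  0.003] turn [ 0.    -0.    -0.001] F [ 0.8  0.8 -3.5] w 0.7
```

View pics/w2_o.png

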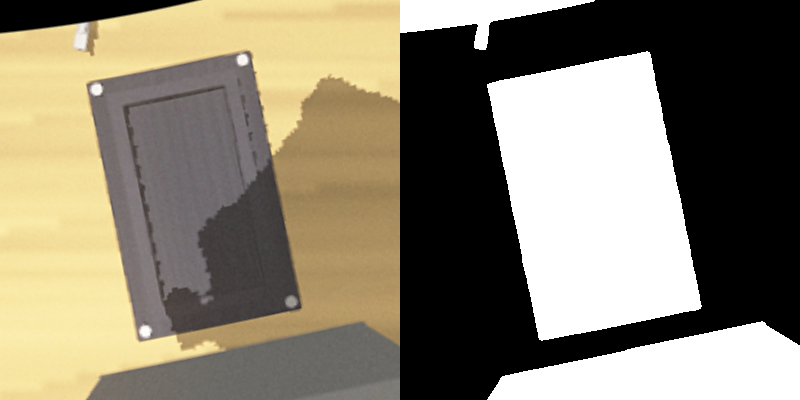

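Run:
```python
from h import *
img=cv2.imread('pics/w2.png'); pr=cam('wrist')
for z in (.006,):
    o=ortho(img,pr,.482,.3175,z); print(np.round(rect(o,.482,.3175),4))
# held tray in tool frame: col=tool y (right = +y_tool), row down = -x_tool
s=r.sense(); R=Ro.from_rotvec(s['tcp_rot']).as_matrix(); 
def toolmap(zt,mm=.25,x0=.02,x1=.12,h=.05):
    xs=np.arange(x1,x0,-mm/1000); ys=np.arange(-h,h,mm/1000); Y,X=np.meshgrid(ys,xs)
    P=np.c_[X.ravel(),Y.ravel(),np.full(X.size,zt)]@R.T+s['tcp_pos']
    p=pr(P).astype(np.float32).reshape(*X.shape,2); return cv2.remap(img,p[:,:,0],p[:,:,1],cv2.INTER_LINEAR)
cv2.imwrite('pics/w2_t.png',np.hstack([toolmap(-.0409),toolmap(.0141)]))
```

```text
[  0.4835   0.3185  11.3099 135.2221  85.7028]
```

View pics/w2_t.png

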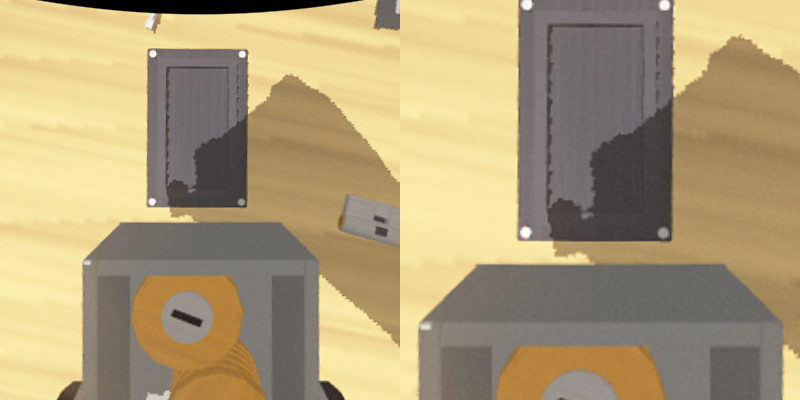

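The base plate measures 135 x 86 mm at (0.4835, 0.3185), yaw 11.3°. The held tray is centred in the gripper, with its end edge at 55 mm and its sides symmetric.

```bash
python3 -c "
from h import *
go(.4835,.3185,.05,11.3)"
```

```text
t 8.0 pos [0.3878 0.296  0.2103] shift [ 0.982 -0.027  1.603] turn [ 0.    -0.     0.013] F [ 0.8  0.8 -3.5] w 0.7
```

```bash
python3 -m handwheel '[0.1,0,0.05,0,0,0.013,0, 0.28,0,0.1,0,0,0.013,0, 0.48,-0.02,0.2,0,0,0.013,0, 0.68,-0.027,0.4,0,0,0.013,0, 0.85,-0.027,0.6,0,0,0.013,0, 0.95,-0.027,0.8,0,0,0.013,0, 0.982,-0.027,1,0,0,0.013,0]' | head -2
python3 -m handwheel '[0,0,0.2,0,0,0,0, 0,0,0.38,0,0,0,0, 0,0,0.52,0,0,0,0, 0,0,0.6,0,0,0,0, 0,0,0.6,0,0,0,0, 0,0,0.6,0,0,0,0]' | head -2
python3 -c "
from h import *
go(.4835,.3185,.024,11.3)"
```

```text
t: 8.7
tcp_pos: [0.4849, 0.3185, 0.1087]
t: 9.3
tcp_pos: [0.4833, 0.3192, 0.0507]
t 9.3 pos [0.4833 0.3192 0.0507] shift [0.    0.008 0.267] turn [-0.    -0.001  0.002] F [-0.6 -0.8 -4. ] w 0.697
```

```bash
python3 -m handwheel '[0,0.008,0.08,0,0,0,0, 0,0.008,0.15,0,0,0,0, 0,0.008,0.19,0,0,0,0, 0,0.008,0.21,0,0,0,0, 0,0.008,0.23,0,0,0,0, 0,0.008,0.25,0,0,0,0, 0,0.008,0.265,0,0,0,0, 0,0.008,0.265,0,0,0,0]'
python3 -m handwheel '[0,0,0.01,0,0,0,0, 0,0,0.015,0,0,0,0, 0,0,0.015,0,0,0,0]'
```

```text
t: 10.1
tcp_pos: [0.483, 0.3183, 0.0237]
tcp_rot: [3.126, 0.311, -0.0]
force: [-0.8, -0.2, -4.7]
width: 0.696
gripper_force: 66.3
t: 10.4
tcp_pos: [0.4832, 0.3184, 0.0233]
tcp_rot: [-3.126, -0.311, -0.001]
force: [-5.9, -4.6, 17.3]
width: 0.694
gripper_force: 68.8
```

```bash
python3 -m handwheel '[0,0,-0.01,0,0,0,0, 0,0,-0.01,0,0,0,1, 0,0,-0.01,0,0,0,1, 0,0,-0.01,0,0,0,1, 0,0,-0.01,0,0,0,1, 0,0,-0.01,0,0,0,1, 0,0,-0.01,0,0,0,1]'
python3 -m handwheel '[0,0,-0.1,0,0,0,1, 0,0,-0.3,0,0,0,1, 0,0,-0.6,0,0,0,1, -0.1,0,-0.9,0,0,0,1, -0.3,0,-1,0,0,0,1]' | head -2
python3 -m handwheel '[-0.2,0,-0.3,0,0,0,1, -0.4,0,-0.6,0,0,0,1, -0.55,0,-0.8,0,0,0,1, -0.55,0,-0.8,0,0,0,1, -0.55,0,-0.8,0,0,0,1]' | head -2
python3 look.py w3 .4835 .3185 .064; python3 -c "
from h import *
go(.583,.152,.19,7)"
```

```text
t: 11.1
tcp_pos: [0.4831, 0.3183, 0.0233]
tcp_rot: [-3.126, -0.311, -0.0]
force: [-0.1, -1.0, -0.0]
width: 0.997
gripper_force: 0.0
t: 11.6
tcp_pos: [0.4551, 0.3131, 0.1266]
t: 12.1
tcp_pos: [0.4, 0.3017, 0.204]
[  0.4831   0.3185  11.4914 112.2802  71.2405] cam [0.482 0.318 0.347]
t 12.2 pos [0.4001 0.3015 0.2033] shift [1.499 1.826 0.134] turn [ 0.    -0.001  0.152] F [ 1.5 -0.3 -0.2] w 1.005
```

View pics/w3_o.png

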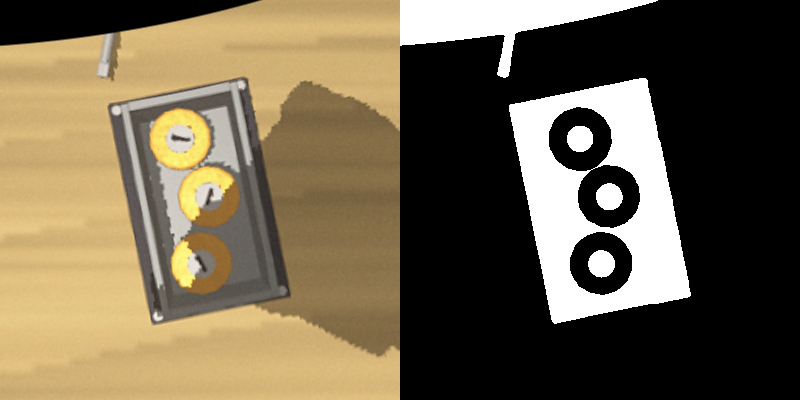

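The deep tray sits parallel and centred on the base. Next is the pin tray.

```bash
python3 -m handwheel '[0.2,0.2,0,0,0,0,1, 0.5,0.6,0,0,0,0,1, 0.75,0.91,0.07,0,0,0,1]' | head -2
python3 -m handwheel '[0.3,0.36,0,0,0,0.05,1, 0.6,0.7,0.03,0,0,0.1,1, 0.75,0.91,0.07,0,0,0.15,1, 0.75,0.91,0.07,0,0,0.15,1, 0.75,0.91,0.07,0,0,0.15,1]' | head -2
python3 look.py w4 .653 .161 .041; python3 -c "
from h import *
go(.653,.161,.008,7)"
```

```text
t: 12.45
tcp_pos: [0.4932, 0.2254, 0.1959]
t: 12.95
tcp_pos: [0.5826, 0.1522, 0.1879]
[  0.6572   0.1646   7.5946 109.8941  60.3988] cam [0.666 0.162 0.33 ]
t 13.0 pos [0.5822 0.153  0.1883] shift [0.715 0.008 1.802] turn [-0.     0.003  0.003] F [-0.4  0.5  0.4] w 1.0
```

View pics/w4_o.png

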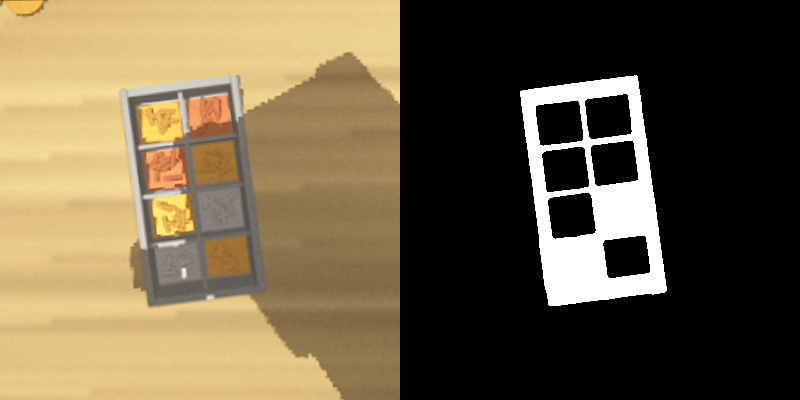

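The pin tray measures 110 x 60 mm at (0.657, 0.165), yaw 7.6°.

```bash
python3 -m handwheel '[0.3,0,0.2,0,0,-0.015,1, 0.6,-0.02,0.6,0,0,-0.015,1, 0.76,-0.023,0.95,0,0,-0.015,1, 0.76,-0.023,0.95,0,0,-0.015,1, 0.76,-0.023,0.95,0,0,-0.015,1]' | head -2
python3 -m handwheel '[0,0,0.35,0,0,0,1, 0,0,0.65,0,0,0,1, 0,0,0.8,0,0,0,1, 0,0,0.83,0,0,0,1, 0,0,0.83,0,0,0,1]' | head -2
python3 -c "
from h import *
go(.6572,.1646,.008,7.6)"
```

```text
t: 13.5
tcp_pos: [0.6569, 0.1653, 0.0938]
t: 14.0
tcp_pos: [0.6583, 0.1647, 0.0127]
t 14.0 pos [0.6583 0.1647 0.0127] shift [-0.011 -0.     0.047] turn [-0.001 -0.003 -0.003] F [0.2 0.7 0.7] w 1.003
```

```bash
python3 -m handwheel '[-0.011,0,0.045,0,0,0,1, -0.011,0,0.045,0,0,0,1, -0.011,0,0.045,0,0,0,0, -0.011,0,0.045,0,0,0,0, -0.011,0,0.045,0,0,0,0, -0.011,0,0.045,0,0,0,0, -0.011,0,0.045,0,0,0,0, -0.011,0,0.045,0,0,0,0, -0.011,0,0.045,0,0,0,0]'
python3 -m handwheel '[0,0,-0.05,0,0,0,0, 0,0,-0.15,0,0,0,0, 0,0,-0.3,0,0,0,0, 0,0,-0.5,0,0,0,0, 0,0,-0.7,0,0,0,0, 0,0,-0.9,0,0,0,0, 0,0,-1,0,0,0,0]'
python3 -m handwheel '[-0.05,-0.05,-0.1,0,0,0,0, -0.15,-0.2,-0.25,0,0,0,0, -0.32,-0.4,-0.45,0,0,0,0, -0.54,-0.64,-0.58,0,0,0,0, -0.76,-0.88,-0.62,0,0,0,0]' |head -2
python3 -m handwheel '[-0.2,-0.23,0,0,0,-0.03,0, -0.4,-0.45,0,0,0,-0.06,0, -0.57,-0.65,0,0,0,-0.1,0, -0.7,-0.8,0,0,0,-0.12,0, -0.76,-0.88,0,0,0,-0.133,0, -0.76,-0.88,0,0,0,-0.133,0, -0.76,-0.88,0,0,0,-0.133,0]'
python3 -c "
from h import *
go(.4832,.3184,.092,11.4)"
```

```text
t: 14.9
tcp_pos: [0.657, 0.1642, 0.0074]
tcp_rot: [-3.135, -0.205, -0.001]
force: [-1.3, -0.4, 5.5]
width: 0.692
gripper_force: 63.0
t: 15.6
tcp_pos: [0.6576, 0.1644, 0.1098]
tcp_rot: [-3.134, -0.205, -0.004]
force: [-0.7, -0.3, -3.4]
width: 0.694
gripper_force: 65.4
t: 16.1
tcp_pos: [0.5682, 0.2436, 0.1706]
t: 16.8
tcp_pos: [0.4837, 0.3182, 0.1688]
tcp_rot: [3.126, 0.308, 0.0]
force: [0.3, -0.2, -3.3]
width: 0.691
gripper_force: 65.5
t 16.8 pos [0.4837 0.3182 0.1688] shift [-0.005 -0.004  0.768] turn [ 0.001 -0.    -0.006] F [ 0.3 -0.2 -3.3] w 0.691
```

```bash
python3 -m handwheel '[-0.005,-0.004,0.15,0,0,-0.005,0, -0.005,-0.004,0.4,0,0,-0.005,0, -0.005,-0.004,0.62,0,0,-0.005,0, -0.005,-0.004,0.78,0,0,-0.005,0, -0.005,-0.004,0.87,0,0,-0.005,0, -0.005,-0.004,0.9,0,0,-0.005,0, -0.005,-0.004,0.9,0,0,-0.005,0]' |head -2
python3 -c "
from h import *
go(.4832,.3184,.0665,11.4)"
```

```text
t: 17.5
tcp_pos: [0.483, 0.3188, 0.0789]
t 17.5 pos [0.483  0.3188 0.0789] shift [0.001 0.005 0.124] turn [ 0. -0.  0.] F [ 0.2  0.7 -2.6] w 0.689
```

```bash
python3 -m handwheel '[0,0.005,0.03,0,0,0,0, 0,0.005,0.05,0,0,0,0, 0,0.005,0.07,0,0,0,0, 0,0.005,0.09,0,0,0,0, 0,0.005,0.11,0,0,0,0, 0,0.005,0.12,0,0,0,0, 0,0.005,0.12,0,0,0,0]'
python3 -m handwheel '[0,0,0.01,0,0,0,0, 0,0,0.01,0,0,0,0, 0,0,0.01,0,0,0,0]'
```

```text
t: 18.2
tcp_pos: [0.4826, 0.3187, 0.0668]
tcp_rot: [-3.126, -0.313, -0.0]
force: [0.3, -0.1, -4.2]
width: 0.693
gripper_force: 65.6
t: 18.5
tcp_pos: [0.4827, 0.3188, 0.0667]
tcp_rot: [-3.126, -0.313, -0.001]
force: [-6.0, -3.4, 16.4]
width: 0.694
gripper_force: 67.8
```

```bash
python3 -m handwheel '[0,0,-0.01,0,0,0,0, 0,0,-0.01,0,0,0,1, 0,0,-0.01,0,0,0,1, 0,0,-0.01,0,0,0,1, 0,0,-0.01,0,0,0,1, 0,0,-0.01,0,0,0,1, 0,0,-0.01,0,0,0,1]'
python3 -m handwheel '[0,0,-0.1,0,0,0,1, 0,0,-0.3,0,0,0,1, 0,0,-0.6,0,0,0,1, 0,0,-0.9,0,0,0,1, -0.1,0,-1,0,0,0,1]' | head -2
python3 -m handwheel '[-0.3,0,-0.1,0,0,0,1, -0.6,0,-0.25,0,0,0,1, -0.73,0,-0.25,0,0,0,1, -0.73,0,-0.25,0,0,0,1]' | head -2
python3 look.py w5 .483 .3185 .1; python3 -c "
from h import *
go(.425,-.272,.19,7)"
```

```text
t: 19.2
tcp_pos: [0.4826, 0.3187, 0.0668]
tcp_rot: [-3.126, -0.313, -0.0]
force: [0.1, 0.3, 0.0]
width: 0.999
gripper_force: 0.0
t: 19.7
tcp_pos: [0.4743, 0.3174, 0.1702]
t: 20.1
tcp_pos: [0.4001, 0.3021, 0.1924]
[  0.4835   0.3187  11.4373 109.8269  61.4714] cam [0.482 0.319 0.335]
t 20.1 pos [0.4013 0.3023 0.192 ] shift [-0.91   5.675  0.019] turn [-0.    -0.001  0.156] F [ 1.1  0.4 -0.6] w 0.999
```

View pics/w5_o.png

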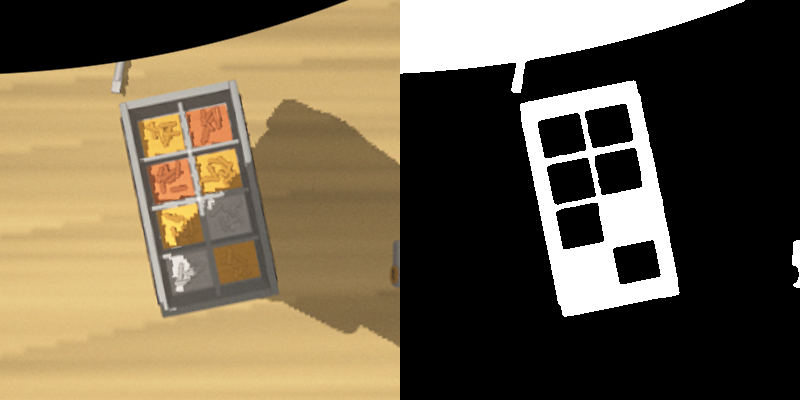

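```bash
python3 -m handwheel '[0.1,0.2,0,0,0,0,1, 0.15,0.55,0,0,0,0,1, 0.2,0.945,0,0,0,0,1]' | head -2
python3 -m handwheel '[0.1,0.4,0,0,0,0,1, 0.2,0.8,0,0,0,0,1, 0.2,0.945,0,0,0,0,1]' | head -2
python3 -m handwheel '[0,0.4,0,0,0,0,1, 0,0.8,0,0,0,0,1, 0,0.945,0,0,0,0,1]' | head -2
python3 -m handwheel '[-0.1,0.4,0,0,0,0,1, -0.3,0.8,0,0,0,0,1, -0.4,0.945,0,0,0,0,1]' | head -2
python3 -m handwheel '[-0.1,0.4,0,0,0,0,1, -0.3,0.8,0,0,0,0,1, -0.45,0.945,0,0,0,0,1]' | head -2
python3 -m handwheel '[-0.1,0.4,0,0,0,0.05,1, -0.3,0.8,0,0,0,0.1,1, -0.46,0.945,0.02,0,0,0.155,1, -0.46,0.945,0.02,0,0,0.155,1, -0.46,0.945,0.02,0,0,0.155,1, -0.46,0.945,0.02,0,0,0.155,1]' | head -2
python3 look.py w6 .495 -.268 .035; python3 -c "
from h import *
go(.425,-.272,.19,7)"
```

```text
t: 20.45
tcp_pos: [0.4407, 0.213, 0.1911]
t: 20.75
tcp_pos: [0.4803, 0.1207, 0.1911]
t: 21.05
tcp_pos: [0.4978, 0.0278, 0.1911]
t: 21.35
tcp_pos: [0.4758, -0.0728, 0.191]
t: 21.65
tcp_pos: [0.4505, -0.1743, 0.1911]
t: 22.25
tcp_pos: [0.4253, -0.2711, 0.1895]
[  0.4943  -0.2694   6.8924 110.6724  60.4337] cam [ 0.508 -0.261  0.332]
t 22.3 pos [ 0.4253 -0.2709  0.1896] shift [-0.004  0.01  -0.004] turn [-0.001 -0.     0.003] F [ 0.3  0.3 -1. ] w 1.002
```

View pics/w6_o.png

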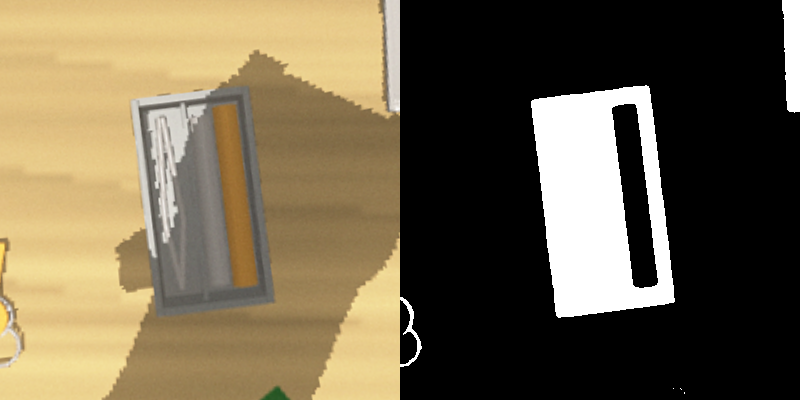

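The tool tray, with its rods and tweezers, is at (0.494, -0.269), yaw 6.9°. The caliper and keys are clear of the fingers.

```bash
python3 -m handwheel '[0.3,0.03,0.2,0,0,0,1, 0.6,0.07,0.6,0,0,0,1, 0.687,0.07,0.95,0,0,0,1, 0.687,0.07,0.95,0,0,0,1, 0.687,0.07,0.95,0,0,0,1]' | head -2
python3 -m handwheel '[0,0,0.35,0,0,0,1, 0,0,0.65,0,0,0,1, 0,0,0.8,0,0,0,1, 0,0,0.85,0,0,0,1, 0,0,0.85,0,0,0,1]' | head -2
python3 -c "
from h import *
go(.4943,-.2694,.005,6.9)"
```

```text
t: 22.8
tcp_pos: [0.4935, -0.2696, 0.0949]
t: 23.3
tcp_pos: [0.4939, -0.2704, 0.0108]
t 23.3 pos [ 0.4939 -0.2704  0.0108] shift [ 0.005 -0.01   0.058] turn [ 0.001 -0.001  0.003] F [2.2 0.  0.3] w 1.004
```

```bash
python3 -m handwheel '[0.005,-0.01,0.055,0,0,0,1, 0.005,-0.01,0.055,0,0,0,1, 0.005,-0.01,0.055,0,0,0,0, 0.005,-0.01,0.055,0,0,0,0, 0.005,-0.01,0.055,0,0,0,0, 0.005,-0.01,0.055,0,0,0,0, 0.005,-0.01,0.055,0,0,0,0, 0.005,-0.01,0.055,0,0,0,0, 0.005,-0.01,0.055,0,0,0,0]'
python3 -m handwheel '[0,0,-0.05,0,0,0,0, 0,0,-0.15,0,0,0,0, 0,0,-0.3,0,0,0,0, 0,0,-0.5,0,0,0,0, 0,0,-0.7,0,0,0,0, 0,0,-0.9,0,0,0,0, 0,0,-1,0,0,0,0]'
python3 -m handwheel '[0,-0.05,-0.15,0,0,0,0, 0.02,-0.15,-0.35,0,0,0,0, 0.04,-0.3,-0.55,0,0,0,0, 0.06,-0.5,-0.7,0,0,0,0, 0.08,-0.73,-0.78,0,0,0,0, 0.1,-0.975,-0.8,0,0,0,0]' |head -2
python3 -m handwheel '[0.025,-0.25,0,0,0,0,0, 0.05,-0.5,0,0,0,0,0, 0.075,-0.75,0,0,0,0,0, 0.1,-0.98,0,0,0,0,0]' |head -2
python3 -m handwheel '[0.025,-0.25,0,0,0,0,0, 0.05,-0.5,0,0,0,0,0, 0.075,-0.75,0,0,0,0,0, 0.1,-0.98,0,0,0,0,0]' |head -2
python3 -m handwheel '[0.025,-0.25,0,0,0,0,0, 0.05,-0.5,0,0,0,0,0, 0.075,-0.75,0,0,0,0,0, 0.1,-0.98,0,0,0,0,0]' |head -2
python3 -m handwheel '[0.025,-0.25,0,0,0,0,0, 0.05,-0.5,0,0,0,0,0, 0.075,-0.75,0,0,0,0,0, 0.1,-0.98,0,0,0,0,0]' |head -2
python3 -c "
from h import *
go(.483,.3187,.19,11.4)"
```

```text
t: 24.2
tcp_pos: [0.4943, -0.2688, 0.0049]
tcp_rot: [-3.136, -0.193, -0.001]
force: [-1.2, 3.3, 9.4]
width: 0.691
gripper_force: 62.1
t: 24.9
tcp_pos: [0.4946, -0.2696, 0.107]
tcp_rot: [3.134, 0.191, 0.004]
force: [-0.4, 0.1, -2.6]
width: 0.694
gripper_force: 65.2
t: 25.5
tcp_pos: [0.492, -0.1701, 0.1856]
t: 25.9
tcp_pos: [0.4895, -0.0711, 0.1847]
t: 26.3
tcp_pos: [0.4874, 0.0273, 0.1847]
t: 26.7
tcp_pos: [0.4853, 0.1257, 0.1846]
t: 27.1
tcp_pos: [0.4833, 0.2241, 0.1846]
t 27.1 pos [0.4833 0.2241 0.1846] shift [ 0.113 -0.939 -0.054] turn [ 0.     0.001 -0.152] F [ 0.8 -0.4 -0.7] w 0.692
```

```bash
python3 -m handwheel '[0.025,-0.25,0,0,0,-0.03,0, 0.05,-0.47,0,0,0,-0.06,0, 0.07,-0.66,0,0,0,-0.09,0, 0.09,-0.8,0,0,0,-0.12,0, 0.11,-0.9,0,0,0,-0.15,0, 0.11,-0.94,0,0,0,-0.152,0, 0.11,-0.94,0,0,0,-0.152,0]' |head -2
python3 -m handwheel '[0,0,0.1,0,0,0,0, 0,0,0.3,0,0,0,0, 0,0,0.5,0,0,0,0, 0,0,0.65,0,0,0,0, 0,0,0.71,0,0,0,0, 0,0,0.72,0,0,0,0, 0,0,0.72,0,0,0,0]' |head -2
python3 -c "
from h import *
go(.483,.3187,.1002,11.4)"
```

```text
t: 27.8
tcp_pos: [0.4833, 0.3174, 0.1842]
t: 28.5
tcp_pos: [0.4836, 0.3173, 0.1126]
t 28.5 pos [0.4836 0.3173 0.1126] shift [-0.003 -0.015  0.124] turn [-0.    -0.001 -0.002] F [ 0.4 -0.3 -1.9] w 0.692
```

```bash
python3 -m handwheel '[-0.003,-0.015,0.01,0,0,0,0, -0.003,-0.015,0.03,0,0,0,0, -0.003,-0.015,0.05,0,0,0,0, -0.003,-0.015,0.07,0,0,0,0, -0.003,-0.015,0.09,0,0,0,0, -0.003,-0.015,0.11,0,0,0,0, -0.003,-0.015,0.12,0,0,0,0, -0.003,-0.015,0.12,0,0,0,0]'
python3 -m handwheel '[0,0,0.01,0,0,0,0, 0,0,0.01,0,0,0,0, 0,0,0.01,0,0,0,0]'
```

```text
t: 29.3
tcp_pos: [0.4828, 0.3189, 0.1003]
tcp_rot: [3.126, 0.311, -0.0]
force: [0.5, -0.2, -1.6]
width: 0.689
gripper_force: 65.4
t: 29.6
tcp_pos: [0.4829, 0.3189, 0.1002]
tcp_rot: [-3.126, -0.311, -0.001]
force: [-5.2, -4.2, 18.5]
width: 0.688
gripper_force: 67.7
```

```bash
python3 -m handwheel '[0,0,-0.01,0,0,0,0, 0,0,-0.01,0,0,0,1, 0,0,-0.01,0,0,0,1, 0,0,-0.01,0,0,0,1, 0,0,-0.01,0,0,0,1, 0,0,-0.01,0,0,0,1, 0,0,-0.01,0,0,0,1]'
python3 -m handwheel '[0,0,-0.1,0,0,0,1, 0,0,-0.3,0,0,0,1, 0,0,-0.6,0,0,0,1, -0.2,0,-0.9,0,0,0,1, -0.5,0,-1,0,0,0,1, -0.75,0,-1,0,0,0,1, -0.75,0,-1,0,0,0,1, -0.75,0,-1,0,0,0,1]' | head -2
python3 look.py w7 .483 .3187 .13; python3 -c "
from h import *
go(.43,.016,.19,18)"
```

```text
t: 30.3
tcp_pos: [0.4828, 0.3189, 0.1003]
tcp_rot: [-3.126, -0.311, 0.0]
force: [-0.1, 0.1, -0.5]
width: 1.002
gripper_force: 0.0
t: 31.1
tcp_pos: [0.4095, 0.3043, 0.2012]
[  0.4832   0.3187  11.3099 109.6289  60.0115] cam [0.492 0.321 0.344]
t 31.1 pos [0.4099 0.3043 0.2009] shift [-0.37   2.866  0.107] turn [-0.001 -0.002 -0.232] F [0.7 0.3 0.6] w 0.998
```

View pics/w7_o.png

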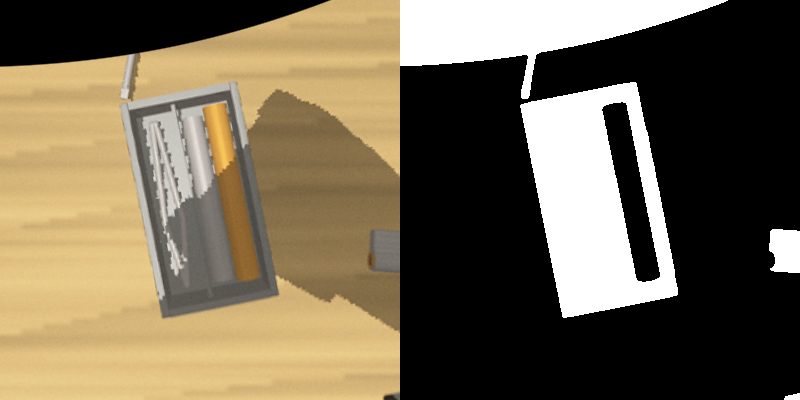

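The tool tray is seated, with its rim measuring 109.6 x 60 mm at the expected height. Now the lid.

```bash
python3 -m handwheel '[0,0.2,0,0,0,0,1, 0,0.55,0,0,0,0,1, 0,0.955,0,0,0,0,1]' | head -2
python3 -m handwheel '[0,0.4,0,0,0,0,1, 0,0.8,0,0,0,0,1, 0,0.955,0,0,0,0,1]' | head -2
python3 -m handwheel '[-0.1,0.4,0,0,0,-0.08,1, -0.25,0.8,0.05,0,0,-0.16,1, -0.37,0.955,0.1,0,0,-0.232,1, -0.37,0.955,0.1,0,0,-0.232,1, -0.37,0.955,0.1,0,0,-0.232,1]' | head -2
python3 look.py w8 .48 .033 .01; python3 -c "
from h import *
go(.48,.033,.018,18)"
```

```text
t: 31.45
tcp_pos: [0.4287, 0.2101, 0.2002]
t: 31.75
tcp_pos: [0.448, 0.1131, 0.2003]
t: 32.25
tcp_pos: [0.4301, 0.0159, 0.1904]
[4.789000e-01 3.210000e-02 1.843500e+01 1.098891e+02 6.039950e+01] cam [0.51  0.041 0.333]
t 32.3 pos [0.4302 0.0165 0.1904] shift [ 0.524 -0.003  1.725] turn [-0.    -0.001 -0.001] F [ 0.6 -0.9 -0.2] w 1.005
```

View pics/w8_o.png

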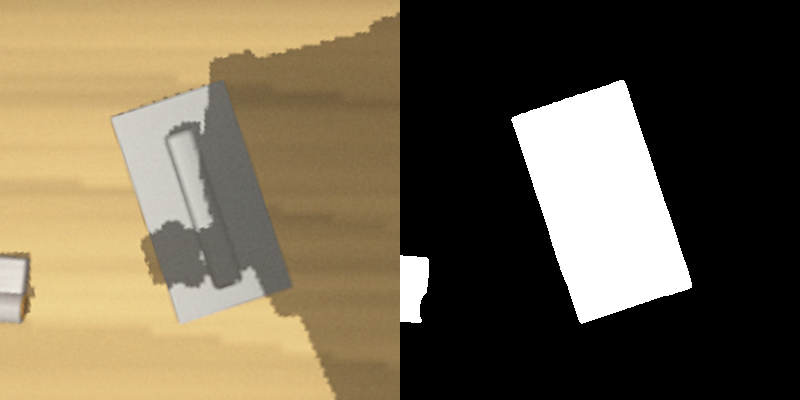

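The lid is at (0.479, 0.032), yaw 18.4°, with the handle in the middle.

```bash
python3 -m handwheel '[0.2,0,0.2,0,0,-0.014,1, 0.4,0,0.6,0,0,-0.014,1, 0.511,0,0.95,0,0,-0.014,1, 0.511,0,0.95,0,0,-0.014,1, 0.511,0,0.95,0,0,-0.014,1]' | head -2
python3 -m handwheel '[0,0,0.3,0,0,0,1, 0,0,0.55,0,0,0,1, 0,0,0.7,0,0,0,1, 0,0,0.74,0,0,0,1, 0,0,0.74,0,0,0,1]' | head -2
python3 -c "
from h import *
go(.4789,.0321,.019,18.4)"
```

```text
t: 32.8
tcp_pos: [0.4778, 0.0324, 0.0955]
t: 33.3
tcp_pos: [0.4785, 0.0319, 0.0226]
t 33.3 pos [0.4785 0.0319 0.0226] shift [ 0.004 -0.001  0.036] turn [ 0.001 -0.002  0.   ] F [0.5 0.6 0.5] w 0.998
```

```bash
python3 -m handwheel '[0.004,0,0.035,0,0,0,1, 0.004,0,0.035,0,0,0,1, 0.004,0,0.035,0,0,0,0, 0.004,0,0.035,0,0,0,0, 0.004,0,0.035,0,0,0,0, 0.004,0,0.035,0,0,0,0, 0.004,0,0.035,0,0,0,0, 0.004,0,0.035,0,0,0,0, 0.004,0,0.035,0,0,0,0, 0.004,0,0.035,0,0,0,0, 0.004,0,0.035,0,0,0,0, 0.004,0,0.035,0,0,0,0]'
python3 -m handwheel '[0,0,-0.05,0,0,0,0, 0,0,-0.15,0,0,0,0, 0,0,-0.3,0,0,0,0, 0,0,-0.5,0,0,0,0, 0,0,-0.75,0,0,0,0, 0,0,-1,0,0,0,0]'
python3 -m handwheel '[0.02,-0.05,-0.25,0,0,0,0, 0.06,-0.15,-0.5,0,0,0,0, 0.12,-0.35,-0.7,0,0,0,0, 0.2,-0.6,-0.8,0,0,0,0, 0.315,-0.9,-0.83,0,0,0,0]' |head -2
python3 -m handwheel '[0.09,-0.28,0,0,0,0,0, 0.18,-0.56,0,0,0,0,0, 0.26,-0.8,0,0,0,0.03,0, 0.315,-0.9,0,0,0,0.06,0, 0.315,-0.9,0,0,0,0.06,0]' |head -2
python3 -c "
from h import *
go(.4832,.3187,.2,11.4)"
```

```text
t: 34.5
tcp_pos: [0.4784, 0.0318, 0.0178]
tcp_rot: [3.101, 0.502, 0.0]
force: [0.5, -0.8, 5.3]
width: 0.156
gripper_force: 58.5
t: 35.1
tcp_pos: [0.4781, 0.0319, 0.1193]
tcp_rot: [-3.101, -0.503, 0.0]
force: [-0.6, -0.3, -1.4]
width: 0.15
gripper_force: 58.5
t: 35.6
tcp_pos: [0.48, 0.1275, 0.2029]
t: 36.1
tcp_pos: [0.4809, 0.2242, 0.2014]
t 36.1 pos [0.4809 0.2242 0.2014] shift [ 0.295 -0.898  0.014] turn [-0.001 -0.001  0.189] F [-0.8 -1.2 -1.1] w 0.151
```

```bash
python3 -m handwheel '[0.05,-0.15,0,0,0,0.03,0, 0.13,-0.4,0,0,0,0.07,0, 0.21,-0.65,0,0,0,0.12,0, 0.27,-0.82,0,0,0,0.17,0, 0.29,-0.897,0,0,0,0.189,0, 0.29,-0.897,0,0,0,0.189,0]' |head -2
python3 -m handwheel '[0,0,0.08,0,0,0,0, 0,0,0.22,0,0,0,0, 0,0,0.35,0,0,0,0, 0,0,0.42,0,0,0,0, 0,0,0.45,0,0,0,0, 0,0,0.45,0,0,0,0]' |head -2
python3 -c "
from h import *
go(.4827,.3186,.1432,11.4)"
```

```text
t: 36.7
tcp_pos: [0.4831, 0.3167, 0.2009]
t: 37.3
tcp_pos: [0.4832, 0.3167, 0.1553]
t 37.3 pos [0.4832 0.3167 0.1553] shift [-0.001 -0.02   0.121] turn [ 0.001  0.001 -0.004] F [-0.1  0.1 -1.5] w 0.154
```

```bash
python3 -m handwheel '[-0.001,-0.02,0.01,0,0,0,0, -0.001,-0.02,0.03,0,0,0,0, -0.001,-0.02,0.05,0,0,0,0, -0.001,-0.02,0.07,0,0,0,0, -0.001,-0.02,0.09,0,0,0,0, -0.001,-0.02,0.11,0,0,0,0, -0.001,-0.02,0.117,0,0,0,0, -0.001,-0.02,0.117,0,0,0,0]'
python3 -m handwheel '[0,0,0.01,0,0,0,0, 0,0,0.01,0,0,0,0, 0,0,0.01,0,0,0,0]'
```

```text
t: 38.1
tcp_pos: [0.4828, 0.3187, 0.144]
tcp_rot: [3.126, 0.308, -0.0]
force: [0.3, -0.2, -1.9]
width: 0.153
gripper_force: 58.6
t: 38.4
tcp_pos: [0.4829, 0.3188, 0.1431]
tcp_rot: [-3.126, -0.309, -0.0]
force: [0.6, 0.2, -2.0]
width: 0.153
gripper_force: 58.7
```

Not yet in contact; a bit lower.

```bash
python3 -m handwheel '[0,0,0.005,0,0,0,0, 0,0,0.01,0,0,0,0, 0,0,0.01,0,0,0,0]'
python3 -m handwheel '[0,0,0,0,0,0,0.5, 0,0,0,0,0,0,1, 0,0,0,0,0,0,1, 0,0,0,0,0,0,1, 0,0,0,0,0,0,1, 0,0,0,0,0,0,1, 0,0,0,0,0,0,1, 0,0,0,0,0,0,1, 0,0,0,0,0,0,1]'
python3 -m handwheel '[0,0,-0.1,0,0,0,1, 0,0,-0.3,0,0,0,1, 0,0,-0.6,0,0,0,1, -0.2,0,-0.8,0,0,0,1, -0.5,0,-0.9,0,0,0,1, -0.75,0,-0.9,0,0,0,1, -0.75,0,-0.9,0,0,0,1, -0.75,0,-0.9,0,0,0,1]' | head -2
python3 look.py w9 .483 .3187 .135
python3 - <<'E'
from h import *
a=cv2.imread('pics/w9_o.png')[:,:400]
im=r.get_image('scene')[:,:,::-1]; b=cv2.resize(im[60:220,320:480],(400,400),interpolation=cv2.INTER_CUBIC)
cv2.imwrite('pics/end.png',np.hstack([a,b]))
E
```

```text
t: 38.7
tcp_pos: [0.483, 0.3189, 0.143]
tcp_rot: [-3.126, -0.309, -0.001]
force: [-4.7, -2.5, 15.1]
width: 0.153
gripper_force: 60.9
t: 39.6
tcp_pos: [0.4829, 0.3188, 0.1421]
tcp_rot: [-3.126, -0.309, 0.0]
force: [0.6, 0.5, 0.2]
width: 0.999
gripper_force: 0.0
t: 40.4
tcp_pos: [0.4095, 0.3043, 0.2331]
[  0.4836   0.3187  11.3099 109.1386  60.1096] cam [0.492 0.32  0.376]
```

View pics/end.png

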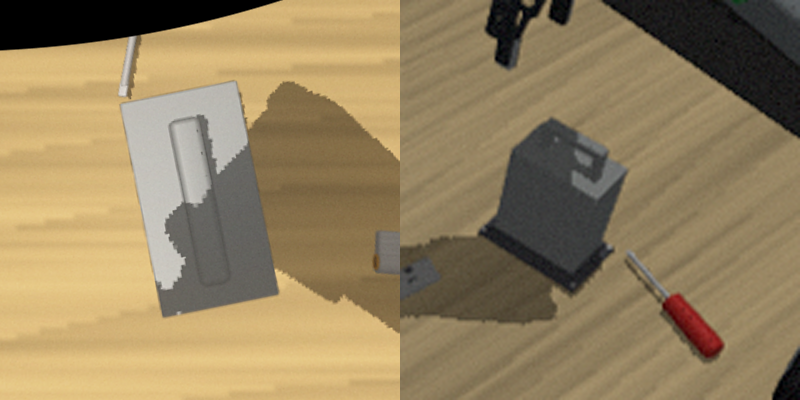

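The lid measures 109 x 60 mm at the expected height, parallel and centred. The scene view shows the four pieces as one closed block on the base.

```bash
python3 -c "
from cell import r
print(r.close_job())"
```

```text
the job is handed in; nothing more can be done
None
```

The kit is packed on its base in the order asked (deep tray, pin tray, tool tray, lid), each seated at its expected height; I handed the job in at about 40 s with the gripper open and clear of the stack.

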